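# Sweep the loose caps into the collecting pan

### The job

Using the fingers as a broom, sweep the three loose orange screw caps across the bench into the white open-fronted collecting pan, until each cap lies flat and wholly inside the pan, past its open front. Only slide them along the surface: do not lift any cap, and leave the other things on the bench where they are.

Things in the scene. Friction and masses are not known exactly. Their poses are not given: they have to be found in the camera images.
- pan: White open-fronted pan with a blue floor, fixed to the bench; floor level with the bench, no sill. Clear inside 190 mm wide (y) and 110 mm deep (x); three walls 5 mm thick, 22 mm high; a 22 mm tab behind. Origin: centre of the floor. Its x axis points from the open front to the back: front at x = -55 mm, inside of back wall at x = +55, of side walls at y = +/-95.
- cap_1: Loose orange ribbed plastic screw cap, one of three alike: a solid flat disc 28 mm across and 12 mm high, about 20 g, lying flat on the bench. Origin at the centre of its underside.
- cap_1_centre (a point): The centre of cap_1, 6 mm above its underside.
- cap_2: Loose orange ribbed plastic screw cap, one of three alike: a solid flat disc 28 mm across and 12 mm high, about 20 g, lying flat on the bench. Origin at the centre of its underside.
- cap_2_centre (a point): The centre of cap_2, 6 mm above its underside.
- cap_3: Loose orange ribbed plastic screw cap, one of three alike: a solid flat disc 28 mm across and 12 mm high, about 20 g, lying flat on the bench. Origin at the centre of its underside.
- cap_3_centre (a point): The centre of cap_3, 6 mm above its underside.
- label_roll: Bystander: white label roll lying flat, 68 mm across, 41 mm high. Origin at the centre of its underside. Loose, leave alone.
- clamp: Bystander: dark blue scissor-like tube clamp lying flat, 80 x 140 x 7 mm, long along its y axis. Origin at the centre of its underside. Loose, leave alone.
- timer: Bystander: white bench timer with three coloured buttons, 82 x 58 x 22 mm (its x, y, z). Origin at the centre of its underside. Loose, leave alone.
- reader: Bystander: black hand-held code reader lying flat, 178 x 65 x 40 mm (its x, y, z). Origin at the centre of its underside. Loose, leave alone.
- marker: Bystander: white felt marker with a red cap lying flat, 13 x 132 x 14 mm, long along its y axis. Origin at the centre of its underside. Loose, leave alone.

How it is judged:
By the outcome, as a careful person would: the job done as asked, in the order asked, and still so for the second after the job is handed in, with the robot touching nothing.
It also fails if it takes over 72 s, if anything falls off the work surface, if the arm or the gripper's body presses on something with over 40 N, if the wrist force passes 120 N, or if a joint passes its speed limit or range.

### The arm

A 7-joint arm with a two-finger parallel gripper is mounted at the origin on a cart in front of the work surface, level with it; the furniture and walls round the work are solid. World frame = base frame: x ahead of the robot, y to its left, z up, the work surface at z = 0. Lengths are in mm, angles in rad, forces in N, time in s.
With the tool pointing down it reaches from about 400 to 900 mm from the base axis. Payload 5.6 kg.
Tool frame: the origin (TCP) lies midway between the tips of the shut fingers; the grasp point (between the pads) lies 19 mm behind it; z points along the fingers, y is the line along which they close (so a half turn about z gives the same grasp; the last joint's range is limited). The gripper opens to 92 mm and grips with 3 to 60 N. Pads are 20 mm wide; open, the fingers measure 128 mm over their backs; the gripper's body (75 mm by 189 mm) begins 69 mm behind the grasp point.
Start: joints at [-1.341, 0.468, -0.012, 1.603, 0.006, 1.071, -0.056], TCP at [175.17, 625.959, 214.592] pointing down, gripper open.
Joint ranges: [-2.53, 2.53], [-0.31, 2.02], [-1.57, 1.55], [0.28, 2.44], [-1.29, 4.43], [0.15, 1.84], [-2.92, 2.92]. Speed limits (rad/s): [2.57, 2.57, 3.14, 3.14, 3.14, 3.14, 3.14].

### API

Orientations are given as a rotation vector (axis times angle).
In Python, from cell import read_state, get_image, close_job gives the robot as it stands.
- The arm moves only by the tool servo_tool, never from a script. Its arguments are lists of equal length, an entry for each row: "slide": the shift along the tool's x, y, z as a fraction of full scale, a list of three; "rotation": the turn, a rotation vector about the tool's x, y, z as a fraction of full scale, a list of three; "jaw": the opening, from 0 (shut) to 1 (fully open). In form: {"slide": [[tx, ty, tz], ...], "rotation": [[wx, wy, wz], ...], "jaw": [jaw, ...]}. A call has 1 to 5 rows; each row is the pose to reach, as a shift and turn from the pose commanded when the call began, along the tool's axes at that moment; what a row does not reach only later rows make up. Full scale, the value 1, is 1000 mm for a shift and 90 degrees for a turn. A row lasts 1/12 s, in which the tool goes at most 41.7 mm and 7.16 degrees, less where a joint would pass 70% of its speed; a pose out of reach is approached as far as the arm can. A call with a number of a shift or a turn outside -1 to 1 is refused whole. A call with a gripper value outside its range is refused whole. The fingers move at their own pace and stop on an object; "newtons" is the grip in N (left out, the last holds). Time passes only in rows, so rows that repeat a pose let the fingers close. It gives the time, the measured TCP pose, the force, the opening and the grip force at its end, in the units of the state.
- read_state(): the state, without advancing time (a new reading comes with each control period).
- get_image(name): name is "scene" or "top"; returns a dict with "frame" (480x640x3 uint8, red, green, blue), "range_z" (480x640 float32, mm along the optical axis (not along the pixel's ray), 0 where there is no reading), "fx", "fy", "cx", "cy" (pixels), "k1" (the pictures are not rectified: a ray, as slopes to the right and down, at radius r is drawn at 1 + k1 r^2 times it, then the intrinsics apply), "rvec" (rotation vector, rad) and "tvec" (3), from world to camera coordinates, as OpenCV has them. Camera axes: x right, y down, z forward; pixel columns grow to the right and rows downward; lengths in mm; the calibration is good to about 2 mm. A picture is of the moment at which its call begins.
- close_job(): hands the job in; it is judged then, once.
The state is a dict: "t": time; "joint_positions": joint angles; "qvel": joint speeds; "joint_torque": joint torques, N m; "position": TCP position; "ee_rot": TCP orientation; "force": force on the tool from outside, world axes, zero at the start; "moment": the same for the moment, N m; "finger_gap": finger opening in mm; "grasp_force": force on a finger pad.
Only numpy, scipy, OpenCV 4.12 (cv2) and the standard library are available. Lean on these libraries where they do the work, as an engineer would, in place of code of your own. Each camera call takes 0.05 s, during which the arm holds its last target. There are 200 camera calls.

## Working session

There is one attempt and no reset: what is moved stays moved. The work goes in short steps, Python scripts to look and compute and a tool call to move; the robot and the scene stay as the last step left them, time stands still between calls to the robot, and variables do not carry over. Pictures are saved under pics/ and viewed, at most 10 in all, crops included, and the job is handed in when it is done.

Besides the shell and the picture viewer there is one more tool, called after ">>>" by a JSON object that holds its "name" and its "arguments", one argument or row to a line. servo_tool: Moves the arm, as the interface text tells. Shift numbers are shares of 1000 mm and turn numbers shares of 90 degrees, none past 1 either way. Its arguments: {"type":"object","properties":{"slide":{"type":"array"},"rotation":{"type":"array"},"jaw":{"type":"array"},"newtons":{"type":"number"}},"required":["slide","rotation","jaw"]}

```bash
mkdir -p pics
cat > h.py <<'E'
import numpy as np, cv2
from cell import read_state, get_image, close_job
def pix2w(im,uv,z):
    K=np.array([[im['fx'],0,im['cx']],[0,im['fy'],im['cy']],[0,0,1.]])
    p=cv2.undistortPoints(np.float64(uv).reshape(-1,1,2),K,np.array([im['k1'],0,0,0.]))[:,0]
    R=cv2.Rodrigues(np.float64(im['rvec']))[0]; t=np.float64(im['tvec']).ravel()
    d=np.c_[p,np.ones(len(p))]@R; c=-R.T@t
    return c+d*((z-c[2])/d[:,2])[:,None]
def save(im,n): cv2.imwrite('pics/'+n,im['frame'][:,:,::-1])
def caps(im):
    hsv=cv2.cvtColor(im['frame'],cv2.COLOR_RGB2HSV)
    m=cv2.inRange(hsv,(5,140,120),(20,255,255))
    n,l,s,c=cv2.connectedComponentsWithStats(m)
    return [(s[i,4],c[i].round(1),pix2w(im,c[i],10)[0].round(1)) for i in range(1,n) if s[i,4]>30]
def pan(im):
    hsv=cv2.cvtColor(im['frame'],cv2.COLOR_RGB2HSV)
    m=cv2.inRange(hsv,(95,80,80),(125,255,255))
    for c in cv2.findContours(m,cv2.RETR_EXTERNAL,cv2.CHAIN_APPROX_SIMPLE)[0]:
        if cv2.contourArea(c)>500:
            b=cv2.boxPoints(cv2.minAreaRect(c)); print('blue',cv2.contourArea(c),b.round(0).tolist(),pix2w(im,b,0).round(0).tolist())
E
python3 - <<'E'
from h import *
for n in('top','scene'):
    im=get_image(n); save(im,n+'0.png'); print(n); [print(*c) for c in caps(im)]; pan(im)
s=read_state(); print(s['ee_rot'],s['position'],s['t'])
E
```

```text
top
72 [23.9  5.6] [1081.4  500.3   10. ]
436 [97.6 17. ] [1039.5  329.2   10. ]
161 [411.8  10.9] [1037.8 -290.1   10. ]
168 [422.   10.1] [1039.9 -309.9   10. ]
459 [560.8  13.8] [1046.8 -592.2   10. ]
133 [279.1  17.5] [1022.7  -34.8   10. ]
94 [604.5  14.4] [1053.8 -689.3   10. ]
72 [233.3  19.9] [1019.5   53.5   10. ]
126 [440.3  18.7] [1022.9 -345.1   10. ]
95 [252.7  23. ] [1012.    15.8   10. ]
181 [607.9  24.8] [1031. -694.   10.]
67 [466.2  23.5] [1014.6 -395.6   10. ]
52 [60.4 27.8] [1022.1  408.2   10. ]
44 [75.  29.8] [1015.2  375.4   10. ]
100 [253.7  36. ] [985.1  13.   10. ]
104 [465.3  35.9] [ 988.5 -392.4   10. ]
116 [80.7 41.1] [989.7 360.4  10. ]
48 [352.9 212.9] [ 644.6 -173.7   10. ]
48 [374.1 306.5] [ 475.1 -211.4   10. ]
blue 610.5 [[452.0, 284.0], [478.0, 245.0], [511.0, 266.0], [486.0, 306.0]] [[515.0, -357.0, 0.0], [587.0, -405.0, 0.0], [547.0, -468.0, 0.0], [475.0, -419.0, 0.0]]
blue 6022.5 [[138.0, 229.0], [197.0, 215.0], [220.0, 316.0], [161.0, 329.0]] [[617.0, 226.0, 0.0], [642.0, 114.0, 0.0], [457.0, 68.0, 0.0], [431.0, 179.0, 0.0]]
blue 3627.0 [[70.0,
[... 1661 characters left out ...]
 232.0], [572.0, 264.0]] [[1016.0, -360.0, 0.0], [1136.0, -328.0, 0.0], [1134.0, -387.0, 0.0], [1017.0, -416.0, 0.0]]
blue 2649.5 [[196.0, 184.0], [264.0, 138.0], [286.0, 170.0], [218.0, 216.0]] [[444.0, 183.0, -0.0], [650.0, 242.0, 0.0], [642.0, 117.0, 0.0], [446.0, 68.0, -0.0]]
blue 2498.0 [[349.0, 149.0], [472.0, 93.0], [494.0, 140.0], [371.0, 197.0]] [[807.0, 102.0, 0.0], [1206.0, 122.0, 0.0], [1131.0, -49.0, 0.0], [766.0, -53.0, 0.0]]
blue 1378.5 [[288.0, 80.0], [364.0, 51.0], [378.0, 89.0], [303.0, 118.0]] [[814.0, 416.0, 0.0], [1064.0, 425.0, 0.0], [1001.0, 259.0, 0.0], [769.0, 259.0, -0.0]]
[-4.27206731e-01 -3.11230336e+00  2.53520112e-03] [175.03256599 625.44663016 213.71686948] 0.1
```

View pics/top0.png

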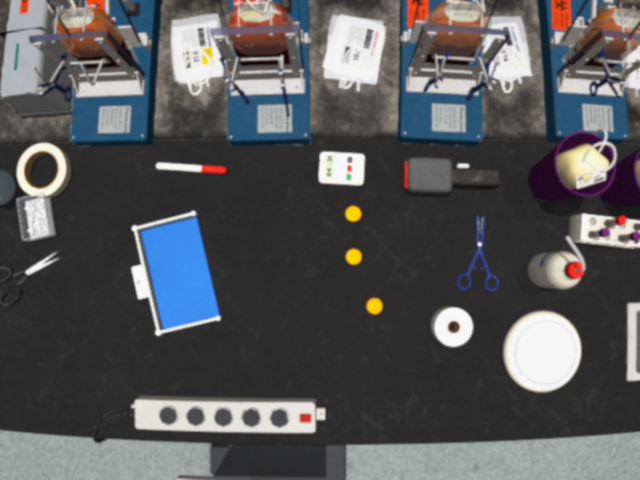

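View pics/scene0.png

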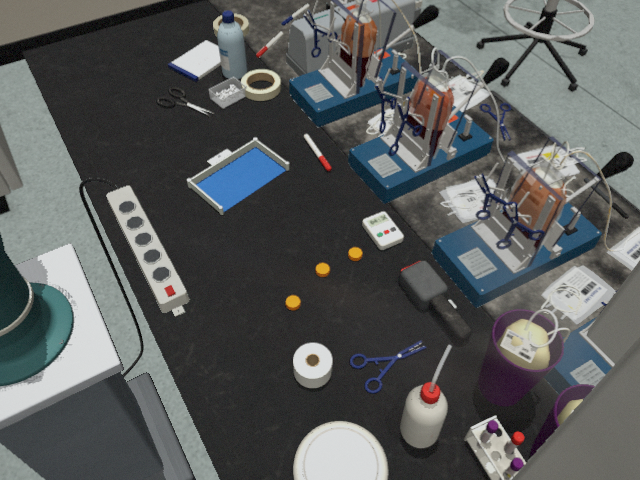

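The top view shows three yellow-orange caps at pixels (353,213), (354,257) and (375,306). The blue pan floor spans (138,229)–(220,316), with its open front facing right (−y). The timer at (342,168) lies near cap A. I'll refine the positions and work out the poses.

```bash
cat >> h.py <<'E'
from scipy.spatial.transform import Rotation as Ro
def caps2(im):
    hsv=cv2.cvtColor(im['frame'],cv2.COLOR_RGB2HSV)
    m=cv2.inRange(hsv,(8,130,100),(32,255,255)); n,l,s,c=cv2.connectedComponentsWithStats(m)
    o=[]
    for i in range(1,n):
        w=pix2w(im,c[i],10)[0]
        if s[i,4]>60 and 400<w[0]<700 and -260<w[1]<260: o.append((int(s[i,4]),w.round(0).tolist()))
    return o
def to(x,y,z,yaw):
    s=read_state(); R=Ro.from_rotvec(s['ee_rot']); a=np.radians(yaw)
    X=np.array([np.cos(a),np.sin(a),0]); Z=np.array([0,0,-1.]); T=Ro.from_matrix(np.c_[X,np.cross(Z,X),Z])
    d=R.inv().apply(np.array([x,y,z])-s['position'])/1000; r=np.degrees((R.inv()*T).as_rotvec())/90
    print('slide',d.round(4),'rot',r.round(4),'pos',np.round(s['position'],1),'gap',s['finger_gap'],'t',s['t'])
E
python3 - <<'E'
from h import *
for n in('top','scene'): print(n,caps2(get_image(n)))
im=get_image('top'); print(pix2w(im,[[134,228],[195,213],[218,319],[159,333]],22).round(0))
to(650,-235,150,99)
E
```

```text
top [(237, [644.0, -173.0, 10.0]), (243, [566.0, -174.0, 10.0]), (254, [477.0, -211.0, 10.0])]
scene [(166, [644.0, -174.0, 10.0]), (173, [566.0, -174.0, 10.0]), (189, [478.0, -211.0, 10.0])]
[[617. 227.  22.]
 [644. 113.  22.]
 [453.  69.  22.]
 [426. 177.  22.]]
slide [-0.6893 -0.7008  0.0648] rot [-4.000e-04  3.000e-04  7.263e-01] pos [175.1 625.7 214.2] gap 91.91995053566917 t 0.25
```

>>> {"name": "servo_tool", "arguments": {
  "slide": [
    [-0.689, -0.7, 0.065],
    [-0.689, -0.7, 0.065],
    [-0.689, -0.7, 0.065],
    [-0.689, -0.7, 0.065],
    [-0.689, -0.7, 0.065]
  ],
  "rotation": [
    [0, 0, 0.726],
    [0, 0, 0.726],
    [0, 0, 0.726],
    [0, 0, 0.726],
    [0, 0, 0.726]
  ],
  "jaw": [0.15, 0.15, 0.15, 0.15, 0.15]
}}

```text
t: 0.67
position: [276.2, 442.1, 200.7]
ee_rot: [-1.372, -2.826, -0.0]
force: [0.5, 0.1, -0.1]
finger_gap: 60.8
grasp_force: 0.0
```

```bash
python3 -c "
from h import *
to(652,-220,120,99.5)"
```

```text
slide [-0.7527 -0.1144  0.0806] rot [ 0.000e+00 -1.000e-04  3.191e-01] pos [276.2 442.1 200.7] gap 60.77832249977349 t 0.6667
```

>>> {"name": "servo_tool", "arguments": {
  "slide": [
    [-0.752, -0.114, 0.05],
    [-0.752, -0.114, 0.05],
    [-0.752, -0.114, 0.05],
    [-0.752, -0.114, 0.05],
    [-0.752, -0.114, 0.05]
  ],
  "rotation": [
    [0, 0, 0.319],
    [0, 0, 0.319],
    [0, 0, 0.319],
    [0, 0, 0.319],
    [0, 0, 0.319]
  ],
  "jaw": [0.15, 0.15, 0.15, 0.15, 0.15]
}}

```text
t: 1.08
position: [380.0, 262.1, 187.4]
ee_rot: [-2.029, -2.399, -0.002]
force: [0.9, 0.4, -0.2]
finger_gap: 27.4
grasp_force: 0.0
```

```bash
python3 -c "
from h import *
to(652,-220,120,99.5)"
```

```text
slide [-0.5206  0.1882  0.0671] rot [ 0.0004 -0.0004  0.0005] pos [380.  262.1 187.4] gap 27.385273920181003 t 1.0833
```

>>> {"name": "servo_tool", "arguments": {
  "slide": [
    [-0.52, 0.188, 0.067],
    [-0.52, 0.188, 0.067],
    [-0.52, 0.188, 0.067],
    [-0.52, 0.188, 0.067],
    [-0.52, 0.188, 0.067]
  ],
  "rotation": [
    [0, 0, 0],
    [0, 0, 0],
    [0, 0, 0],
    [0, 0, 0],
    [0, 0, 0]
  ],
  "jaw": [0.15, 0.15, 0.15, 0.15, 0.15]
}}

```text
t: 1.5
position: [482.7, 82.5, 162.2]
ee_rot: [2.022, 2.404, 0.001]
force: [-0.3, 0.2, -0.5]
finger_gap: 13.6
grasp_force: 0.0
```

>>> {"name": "servo_tool", "arguments": {
  "slide": [
    [-0.325, 0.117, 0.042],
    [-0.325, 0.117, 0.042],
    [-0.325, 0.117, 0.042],
    [-0.325, 0.117, 0.042],
    [-0.325, 0.117, 0.042]
  ],
  "rotation": [
    [0, 0, 0],
    [0, 0, 0],
    [0, 0, 0],
    [0, 0, 0],
    [0, 0, 0]
  ],
  "jaw": [0.15, 0.15, 0.15, 0.15, 0.15]
}}

```text
t: 1.92
position: [585.0, -97.2, 136.6]
ee_rot: [-2.022, -2.404, -0.0]
force: [0.7, 1.0, 0.1]
finger_gap: 14.0
grasp_force: 0.0
```

```bash
python3 -c "
from h import *
to(652,-220,60,99.5)"
```

```text
slide [-0.1325  0.045   0.0766] rot [ 0.0001 -0.0002  0.0041] pos [585.  -97.2 136.6] gap 14.01622701470879 t 1.9167
```

>>> {"name": "servo_tool", "arguments": {
  "slide": [
    [-0.133, 0.045, 0.03],
    [-0.133, 0.045, 0.03],
    [-0.133, 0.045, 0.03],
    [-0.133, 0.045, 0.03],
    [-0.133, 0.045, 0.077]
  ],
  "rotation": [
    [0, 0, 0.004],
    [0, 0, 0.004],
    [0, 0, 0.004],
    [0, 0, 0.004],
    [0, 0, 0.004]
  ],
  "jaw": [0.15, 0.15, 0.15, 0.15, 0.15]
}}

```text
t: 2.33
position: [656.9, -227.7, 71.4]
ee_rot: [2.027, 2.38, 0.004]
force: [2.2, -0.1, 1.5]
finger_gap: 13.5
grasp_force: 0.0
```

>>> {"name": "servo_tool", "arguments": {
  "slide": [
    [0, 0, 0],
    [0, 0, 0]
  ],
  "rotation": [
    [0, 0, 0],
    [0, 0, 0]
  ],
  "jaw": [0.15, 0.15]
}}

```text
t: 2.5
position: [649.4, -218.1, 62.9]
ee_rot: [-2.027, -2.393, 0.003]
force: [0.7, 0.0, 0.5]
finger_gap: 13.8
grasp_force: 0.0
```

```bash
python3 -c "
from h import *
to(652,-220,4,99.5)"
```

```text
slide [-0.0025  0.0025  0.0589] rot [-0.0031 -0.0017 -0.0003] pos [ 649.4 -218.1   62.9] gap 13.795493069902328 t 2.5
```

>>> {"name": "servo_tool", "arguments": {
  "slide": [
    [-0.002, 0.002, 0.02],
    [-0.002, 0.002, 0.04],
    [-0.002, 0.002, 0.055],
    [-0.002, 0.002, 0.056],
    [-0.002, 0.002, 0.056]
  ],
  "rotation": [
    [0, 0, 0],
    [0, 0, 0],
    [0, 0, 0],
    [0, 0, 0],
    [0, 0, 0]
  ],
  "jaw": [0.15, 0.15, 0.15, 0.15, 0.15]
}}

```text
t: 2.92
position: [653.7, -219.8, 9.7]
ee_rot: [-2.029, -2.398, -0.0]
force: [0.9, 0.2, -0.0]
finger_gap: 13.9
grasp_force: 0.0
```

>>> {"name": "servo_tool", "arguments": {
  "slide": [
    [0, 0, 0],
    [0, 0, 0]
  ],
  "rotation": [
    [0, 0, 0],
    [0, 0, 0]
  ],
  "jaw": [0.15, 0.15]
}}

```text
t: 3.08
position: [654.7, -220.7, 11.1]
ee_rot: [2.028, 2.396, 0.002]
force: [-0.0, 0.6, -0.8]
finger_gap: 13.9
grasp_force: 0.0
```

Run:
```python
from h import *
to(590,148,4,99.5)
for n in('top','scene'): im=get_image(n); print(caps2(im)); save(im,n+'1.png')
```

```text
slide [ 0.3743 -0.003   0.0067] rot [0.0015 0.0006 0.    ] pos [ 654.7 -220.7   11.1] gap 13.880723156860364 t 3.0833
[(196, [475.0, -214.0, 10.0])]
[(174, [566.0, -174.0, 10.0]), (185, [478.0, -211.0, 10.0])]
```

View pics/scene1.png

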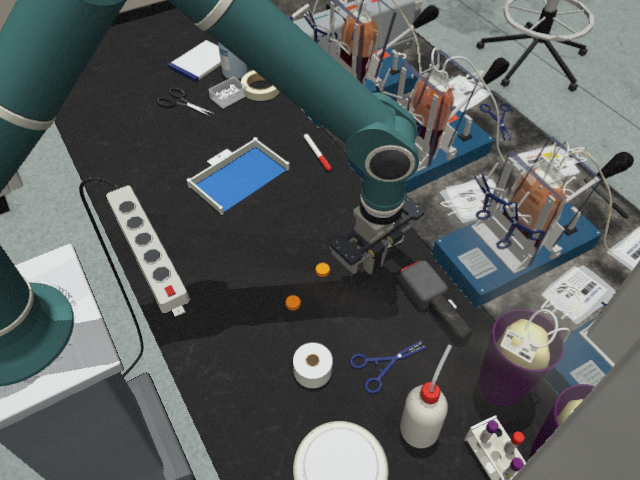

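The arm stands behind cap A. Caps B (322,270) and C (293,302) are untouched in the scene view, and the reader (430,290) is clear of the fingers. I'll lower 6 mm more and sweep.

>>> {"name": "servo_tool", "arguments": {
  "slide": [
    [0, 0, 0.006],
    [0.005, 0, 0.006],
    [0.01, -0.003, 0.006],
    [0.018, -0.003, 0.006],
    [0.028, -0.003, 0.006]
  ],
  "rotation": [
    [0, 0, 0],
    [0, 0, 0],
    [0, 0, 0],
    [0, 0, 0],
    [0, 0, 0]
  ],
  "jaw": [0.15, 0.15, 0.15, 0.15, 0.15]
}}

```text
t: 3.6
position: [645.6, -193.1, 3.3]
ee_rot: [-2.031, -2.397, 0.0]
force: [0.1, 0.1, -1.2]
finger_gap: 13.7
grasp_force: 0.0
```

>>> {"name": "servo_tool", "arguments": {
  "slide": [
    [0.012, 0, 0],
    [0.026, 0, 0],
    [0.042, 0, 0],
    [0.059, 0, 0],
    [0.077, 0, 0]
  ],
  "rotation": [
    [0, 0, 0],
    [0, 0, 0],
    [0, 0, 0],
    [0, 0, 0],
    [0, 0, 0]
  ],
  "jaw": [0.15, 0.15, 0.15, 0.15, 0.15]
}}

```text
t: 4.02
position: [633.1, -115.3, 3.4]
ee_rot: [-2.029, -2.398, -0.001]
force: [-0.6, -0.5, 0.0]
finger_gap: 13.7
grasp_force: 0.1
```

Run:
```python
from h import *
to(590,148,4,99.5)
for n in('top','scene'): im=get_image(n); print(caps2(im)); save(im,n+'2.png')
```

```text
slide [ 0.2668  0.0011 -0.0005] rot [ 0.0001 -0.0002  0.0003] pos [ 633.1 -115.3    3.4] gap 13.680951782412142 t 4.0167
[(210, [566.0, -175.0, 10.0]), (254, [477.0, -211.0, 10.0])]
[(166, [566.0, -174.0, 10.0]), (193, [478.0, -211.0, 10.0])]
```

View pics/scene2.png

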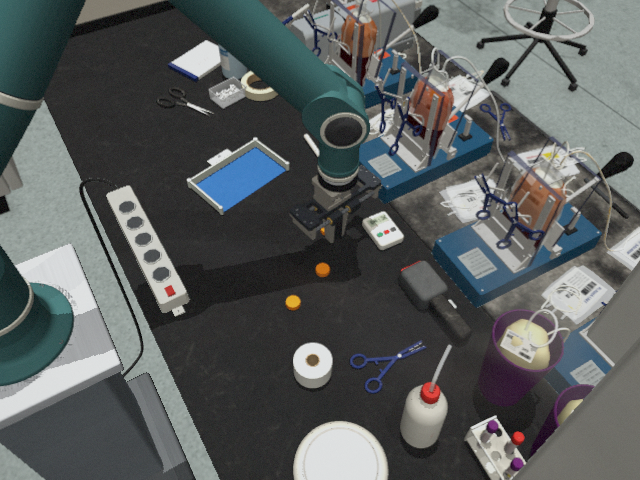

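Cap A (322,232) rides ahead of the fingers and everything else is undisturbed. Continuing the sweep.

>>> {"name": "servo_tool", "arguments": {
  "slide": [
    [0.018, 0, 0],
    [0.036, 0, 0],
    [0.054, 0, 0],
    [0.072, 0, 0],
    [0.09, 0, 0]
  ],
  "rotation": [
    [0, 0, 0],
    [0, 0, 0],
    [0, 0, 0],
    [0, 0, 0],
    [0, 0, 0]
  ],
  "jaw": [0.15, 0.15, 0.15, 0.15, 0.15]
}}

```text
t: 4.53
position: [618.7, -28.7, 3.6]
ee_rot: [2.03, 2.396, 0.0]
force: [1.2, -0.3, 0.7]
finger_gap: 13.6
grasp_force: 0.2
```

>>> {"name": "servo_tool", "arguments": {
  "slide": [
    [0.018, 0, 0],
    [0.036, 0, 0],
    [0.054, 0, 0],
    [0.072, 0, 0],
    [0.09, 0, 0]
  ],
  "rotation": [
    [0, 0, 0],
    [0, 0, 0],
    [0, 0, 0],
    [0, 0, 0],
    [0, 0, 0]
  ],
  "jaw": [0.15, 0.15, 0.15, 0.15, 0.15]
}}

```text
t: 4.95
position: [603.9, 60.2, 3.6]
ee_rot: [2.03, 2.396, 0.0]
force: [-0.5, -0.4, 0.1]
finger_gap: 14.2
grasp_force: 0.2
```

>>> {"name": "servo_tool", "arguments": {
  "slide": [
    [0.018, 0, 0],
    [0.036, 0, 0],
    [0.052, 0, 0],
    [0.066, 0, 0],
    [0.078, 0, 0]
  ],
  "rotation": [
    [0, 0, 0],
    [0, 0, 0],
    [0, 0, 0],
    [0, 0, 0],
    [0, 0, 0]
  ],
  "jaw": [0.15, 0.15, 0.15, 0.15, 0.15]
}}

```text
t: 5.37
position: [590.9, 137.9, 3.5]
ee_rot: [2.029, 2.397, 0.0]
force: [0.8, 0.2, -0.4]
finger_gap: 13.9
grasp_force: 0.2
```

>>> {"name": "servo_tool", "arguments": {
  "slide": [
    [0.006, 0, 0],
    [0.008, 0, 0],
    [0.008, 0, 0],
    [-0.005, 0, -0.005],
    [-0.02, 0, -0.03]
  ],
  "rotation": [
    [0, 0, 0],
    [0, 0, 0],
    [0, 0, 0],
    [0, 0, 0],
    [0, 0, 0]
  ],
  "jaw": [0.15, 0.15, 0.15, 0.15, 0.15]
}}

```text
t: 5.78
position: [591.4, 116.0, 30.5]
ee_rot: [-2.026, -2.396, 0.009]
force: [0.3, 0.4, -0.1]
finger_gap: 13.8
grasp_force: 0.0
```

Run:
```python
from h import *
# B: (566,-174)->(532,160), yaw
print(np.degrees(np.arctan2(334,-34)),np.degrees(np.arctan2(358,2)))
to(570.5,-219,60,95.8)
for n in('top','scene'): im=get_image(n); print(caps2(im)); save(im,n+'3.png')
```

```text
95.81248238311274 89.67991517621833
slide [-0.3269 -0.0764 -0.0286] rot [-0.0043  0.0008  0.0417] pos [591.4 116.   30.5] gap 13.769933856005903 t 5.7833
[(244, [566.0, -174.0, 10.0]), (254, [477.0, -211.0, 10.0])]
[(90, [585.0, 164.0, 10.0]), (174, [566.0, -174.0, 10.0]), (193, [478.0, -211.0, 10.0])]
```

>>> {"name": "servo_tool", "arguments": {
  "slide": [
    [-0.01, 0, -0.04],
    [-0.327, -0.076, -0.05],
    [-0.327, -0.076, -0.05],
    [-0.327, -0.076, -0.05],
    [-0.327, -0.076, -0.05]
  ],
  "rotation": [
    [0, 0, 0],
    [-0.004, 0, 0.042],
    [-0.004, 0, 0.042],
    [-0.004, 0, 0.042],
    [-0.004, 0, 0.042]
  ],
  "jaw": [0.15, 0.15, 0.15, 0.15, 0.15]
}}

```text
t: 6.3
position: [583.6, -61.7, 78.8]
ee_rot: [2.106, 2.325, 0.008]
force: [0.6, 0.1, -0.2]
finger_gap: 13.7
grasp_force: 0.0
```

Run:
```python
from h import *
to(570.5,-219,60,95.8)
```

```text
slide [-0.1553 -0.0286  0.0186] rot [ 0.0043  0.0001 -0.0016] pos [583.6 -61.7  78.8] gap 13.668431528621648 t 6.3
```

>>> {"name": "servo_tool", "arguments": {
  "slide": [
    [-0.04, -0.007, 0],
    [-0.08, -0.014, 0],
    [-0.115, -0.02, 0],
    [-0.142, -0.026, 0],
    [-0.155, -0.029, 0.015]
  ],
  "rotation": [
    [0.004, 0, -0.001],
    [0.004, 0, -0.001],
    [0.004, 0, -0.001],
    [0.004, 0, -0.001],
    [0.004, 0, -0.001]
  ],
  "jaw": [0.15, 0.15, 0.15, 0.15, 0.15]
}}

```text
t: 6.72
position: [570.6, -223.7, 65.8]
ee_rot: [2.111, 2.318, 0.0]
force: [0.9, -0.5, 0.7]
finger_gap: 14.0
grasp_force: 0.0
```

>>> {"name": "servo_tool", "arguments": {
  "slide": [
    [0, 0, 0.01],
    [0, 0, 0.02],
    [0, 0, 0.02]
  ],
  "rotation": [
    [0, 0, 0],
    [0, 0, 0],
    [0, 0, 0]
  ],
  "jaw": [0.15, 0.15, 0.15]
}}

```text
t: 6.97
position: [569.3, -213.9, 40.6]
ee_rot: [-2.102, -2.328, 0.001]
force: [-0.3, 0.6, -0.2]
finger_gap: 13.6
grasp_force: 0.0
```

Run:
```python
from h import *
to(570.5,-219,4,95.8)
```

```text
slide [-0.0053  0.0008  0.0366] rot [-0.0025 -0.0019  0.0005] pos [ 569.3 -213.9   40.6] gap 13.590533283571611 t 6.9667
```

>>> {"name": "servo_tool", "arguments": {
  "slide": [
    [-0.005, 0.001, 0.015],
    [-0.005, 0.001, 0.03],
    [-0.005, 0.001, 0.036],
    [-0.005, 0.001, 0.036],
    [-0.005, 0.001, 0.036]
  ],
  "rotation": [
    [-0.002, 0, 0],
    [-0.002, 0, 0],
    [-0.002, 0, 0],
    [-0.002, 0, 0],
    [-0.002, 0, 0]
  ],
  "jaw": [0.15, 0.15, 0.15, 0.15, 0.15]
}}

```text
t: 7.38
position: [572.0, -220.2, 6.5]
ee_rot: [2.105, 2.331, 0.003]
force: [-0.7, 0.2, 0.7]
finger_gap: 13.6
grasp_force: 0.0
```

Run:
```python
from h import *
to(534.5,136,4,95.8)
```

```text
slide [ 0.3581 -0.0012  0.0027] rot [ 0.0012 -0.0004  0.0003] pos [ 572.  -220.2    6.5] gap 13.607696295308813 t 7.3833
```

>>> {"name": "servo_tool", "arguments": {
  "slide": [
    [0.003, 0, 0.002],
    [0.008, -0.001, 0.002],
    [0.014, -0.001, 0.002],
    [0.021, -0.001, 0.002],
    [0.03, -0.001, 0.002]
  ],
  "rotation": [
    [0, 0, 0],
    [0, 0, 0],
    [0, 0, 0],
    [0, 0, 0],
    [0, 0, 0]
  ],
  "jaw": [0.15, 0.15, 0.15, 0.15, 0.15]
}}

```text
t: 7.8
position: [568.4, -190.3, 5.6]
ee_rot: [2.105, 2.329, 0.005]
force: [-0.5, -0.3, 0.7]
finger_gap: 13.9
grasp_force: 0.1
```

>>> {"name": "servo_tool", "arguments": {
  "slide": [
    [0.012, 0, 0],
    [0.026, 0, 0],
    [0.042, 0, 0],
    [0.059, 0, 0],
    [0.077, 0, 0]
  ],
  "rotation": [
    [0, 0, 0],
    [0, 0, 0],
    [0, 0, 0],
    [0, 0, 0],
    [0, 0, 0]
  ],
  "jaw": [0.15, 0.15, 0.15, 0.15, 0.15]
}}

```text
t: 8.22
position: [560.4, -112.4, 5.3]
ee_rot: [2.104, 2.33, 0.004]
force: [0.4, 0.4, 0.1]
finger_gap: 13.8
grasp_force: 0.1
```

>>> {"name": "servo_tool", "arguments": {
  "slide": [
    [0.018, 0, 0],
    [0.036, 0, 0],
    [0.054, 0, 0],
    [0.072, 0, 0],
    [0.09, 0, 0]
  ],
  "rotation": [
    [0, 0, 0],
    [0, 0, 0],
    [0, 0, 0],
    [0, 0, 0],
    [0, 0, 0]
  ],
  "jaw": [0.15, 0.15, 0.15, 0.15, 0.15]
}}

```text
t: 8.63
position: [551.0, -22.5, 5.3]
ee_rot: [2.104, 2.331, 0.004]
force: [-0.1, 0.2, -0.6]
finger_gap: 13.4
grasp_force: 0.1
```

Run:
```python
from h import *
to(534.5,136,4,95.8)
for n in('top','scene'): im=get_image(n); print(caps2(im))
```

```text
slide [ 0.1593 -0.0002  0.0014] rot [ 0.0021 -0.0004  0.0007] pos [551.  -22.5   5.3] gap 13.429815916849739 t 8.6333
[(159, [585.0, 164.0, 10.0]), (254, [477.0, -211.0, 10.0])]
[(193, [478.0, -211.0, 10.0])]
```

>>> {"name": "servo_tool", "arguments": {
  "slide": [
    [0.018, 0, 0],
    [0.036, 0, 0],
    [0.054, 0, 0],
    [0.072, 0, 0],
    [0.09, 0, 0]
  ],
  "rotation": [
    [0, 0, 0],
    [0, 0, 0],
    [0, 0, 0],
    [0, 0, 0],
    [0, 0, 0]
  ],
  "jaw": [0.15, 0.15, 0.15, 0.15, 0.15]
}}

```text
t: 9.15
position: [542.3, 64.9, 5.4]
ee_rot: [2.105, 2.328, 0.004]
force: [0.5, -0.1, 0.7]
finger_gap: 13.7
grasp_force: 0.1
```

>>> {"name": "servo_tool", "arguments": {
  "slide": [
    [0.018, 0, 0],
    [0.034, 0, 0],
    [0.048, 0, 0],
    [0.059, 0, 0],
    [0.066, 0, 0]
  ],
  "rotation": [
    [0, 0, 0],
    [0, 0, 0],
    [0, 0, 0],
    [0, 0, 0],
    [0, 0, 0]
  ],
  "jaw": [0.15, 0.15, 0.15, 0.15, 0.15]
}}

```text
t: 9.57
position: [535.6, 131.4, 5.3]
ee_rot: [2.104, 2.33, 0.004]
force: [-0.3, -1.2, 0.5]
finger_gap: 13.9
grasp_force: 0.1
```

>>> {"name": "servo_tool", "arguments": {
  "slide": [
    [0.003, 0, 0],
    [0.003, 0, 0],
    [-0.005, 0, 0],
    [-0.015, 0, -0.01],
    [-0.025, 0, -0.04]
  ],
  "rotation": [
    [0, 0, 0],
    [0, 0, 0],
    [0, 0, 0],
    [0, 0, 0],
    [0, 0, 0]
  ],
  "jaw": [0.15, 0.15, 0.15, 0.15, 0.15]
}}

```text
t: 9.98
position: [535.5, 102.6, 43.2]
ee_rot: [-2.107, -2.329, 0.006]
force: [-0.3, -0.2, 0.1]
finger_gap: 14.0
grasp_force: 0.0
```

Run:
```python
from h import *
to(477.5,-256,80,90)
for n in('top','scene'): im=get_image(n); print(caps2(im)); save(im,n+'4.png')
```

```text
slide [-0.3512 -0.0935 -0.0357] rot [-0.0022  0.0015  0.0635] pos [535.5 102.6  43.2] gap 14.014837856413537 t 9.9833
[(254, [477.0, -211.0, 10.0])]
[(81, [531.0, 152.0, 10.0]), (192, [478.0, -211.0, 10.0])]
```

View pics/top4.png

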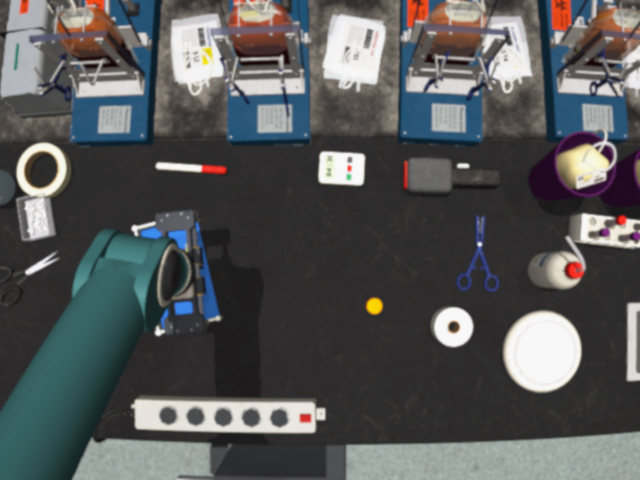

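Two caps are in the pan area under the hand, cap C is still at (375,306), and the bystanders are unmoved. Now cap C.

>>> {"name": "servo_tool", "arguments": {
  "slide": [
    [-0.01, 0, -0.03],
    [-0.351, -0.093, -0.036],
    [-0.351, -0.093, -0.036],
    [-0.351, -0.093, -0.036],
    [-0.351, -0.093, -0.036]
  ],
  "rotation": [
    [0, 0, 0],
    [-0.002, 0.001, 0.064],
    [-0.002, 0.001, 0.064],
    [-0.002, 0.001, 0.064],
    [-0.002, 0.001, 0.064]
  ],
  "jaw": [0.15, 0.15, 0.15, 0.15, 0.15]
}}

```text
t: 10.5
position: [510.8, -71.7, 78.5]
ee_rot: [2.219, 2.219, 0.01]
force: [1.3, -0.2, -0.2]
finger_gap: 13.9
grasp_force: 0.0
```

Run:
```python
from h import *
to(477.5,-256,70,90)
```

```text
slide [-0.1844 -0.0333  0.0079] rot [ 0.0045 -0.0014 -0.0002] pos [510.8 -71.7  78.5] gap 13.908578101134646 t 10.5
```

>>> {"name": "servo_tool", "arguments": {
  "slide": [
    [-0.04, -0.007, 0],
    [-0.08, -0.014, 0],
    [-0.12, -0.022, 0],
    [-0.155, -0.029, 0],
    [-0.178, -0.033, 0.005]
  ],
  "rotation": [
    [0.004, -0.001, 0],
    [0.004, -0.001, 0],
    [0.004, -0.001, 0],
    [0.004, -0.001, 0],
    [0.004, -0.001, 0]
  ],
  "jaw": [0.15, 0.15, 0.15, 0.15, 0.15]
}}

```text
t: 10.92
position: [476.9, -252.8, 73.6]
ee_rot: [2.226, 2.213, -0.0]
force: [0.4, -0.5, 0.2]
finger_gap: 13.9
grasp_force: 0.0
```

>>> {"name": "servo_tool", "arguments": {
  "slide": [
    [-0.006, 0, 0.01],
    [-0.006, 0, 0.025],
    [-0.006, 0, 0.03],
    [-0.006, 0, 0.03]
  ],
  "rotation": [
    [0, 0, 0],
    [0, 0, 0],
    [0, 0, 0],
    [0, 0, 0]
  ],
  "jaw": [0.15, 0.15, 0.15, 0.15]
}}

```text
t: 11.25
position: [477.4, -252.0, 40.9]
ee_rot: [-2.218, -2.219, 0.001]
force: [-0.8, 0.4, -0.1]
finger_gap: 13.6
grasp_force: 0.0
```

Run:
```python
from h import *
to(477.5,-256,4,90)
```

```text
slide [-0.0041  0.0002  0.0369] rot [-0.0019 -0.0015  0.0003] pos [ 477.4 -252.    40.9] gap 13.592389119281608 t 11.25
```

>>> {"name": "servo_tool", "arguments": {
  "slide": [
    [-0.003, 0, 0.015],
    [-0.003, 0, 0.03],
    [-0.003, 0, 0.036],
    [-0.003, 0, 0.036],
    [-0.003, 0, 0.036]
  ],
  "rotation": [
    [0, 0, 0],
    [0, 0, 0],
    [0, 0, 0],
    [0, 0, 0],
    [0, 0, 0]
  ],
  "jaw": [0.15, 0.15, 0.15, 0.15, 0.15]
}}

```text
t: 11.67
position: [479.0, -255.4, 6.6]
ee_rot: [-2.219, -2.222, -0.001]
force: [-0.2, 0.2, 0.4]
finger_gap: 14.2
grasp_force: 0.0
```

Run:
```python
from h import *
to(479,123,4,90)
```

```text
slide [0.3784 0.0006 0.0029] rot [-0.0001 -0.0005  0.0009] pos [ 479.  -255.4    6.6] gap 14.217655847395577 t 11.6667
```

>>> {"name": "servo_tool", "arguments": {
  "slide": [
    [0, -0.002, 0.002],
    [0.006, -0.002, 0.002],
    [0.013, -0.002, 0.002],
    [0.021, -0.002, 0.002],
    [0.03, -0.001, 0.002]
  ],
  "rotation": [
    [0, 0, 0.028],
    [0, 0, 0.028],
    [0, 0, 0.028],
    [0, 0, 0.028],
    [0, 0, 0.028]
  ],
  "jaw": [0.15, 0.15, 0.15, 0.15, 0.15]
}}

```text
t: 12.08
position: [478.0, -224.8, 4.7]
ee_rot: [-2.268, -2.174, -0.001]
force: [-0.4, -0.3, -0.4]
finger_gap: 13.9
grasp_force: 0.1
```

Run:
```python
from h import *
to(495,121,4,87.5)
```

```text
slide [0.3462 0.0023 0.001 ] rot [ 0.0003 -0.0006  0.0007] pos [ 478.  -224.8    4.7] gap 13.862799959269099 t 12.0833
```

>>> {"name": "servo_tool", "arguments": {
  "slide": [
    [0.012, 0, 0],
    [0.026, 0, 0],
    [0.042, 0.001, 0],
    [0.059, 0.001, 0],
    [0.077, 0.001, 0]
  ],
  "rotation": [
    [0, 0, 0],
    [0, 0, 0],
    [0, 0, 0],
    [0, 0, 0],
    [0, 0, 0]
  ],
  "jaw": [0.15, 0.15, 0.15, 0.15, 0.15]
}}

```text
t: 12.5
position: [482.2, -147.2, 4.5]
ee_rot: [-2.268, -2.173, -0.001]
force: [0.4, -0.5, 1.7]
finger_gap: 13.5
grasp_force: 0.1
```

>>> {"name": "servo_tool", "arguments": {
  "slide": [
    [0.018, 0, 0],
    [0.036, 0, 0],
    [0.054, 0.001, 0],
    [0.072, 0.001, 0],
    [0.09, 0.001, 0]
  ],
  "rotation": [
    [0, 0, 0],
    [0, 0, 0],
    [0, 0, 0],
    [0, 0, 0],
    [0, 0, 0]
  ],
  "jaw": [0.15, 0.15, 0.15, 0.15, 0.15]
}}

```text
t: 12.92
position: [486.9, -56.9, 4.5]
ee_rot: [-2.267, -2.174, -0.001]
force: [-0.2, 0.3, -0.6]
finger_gap: 13.8
grasp_force: 0.1
```

>>> {"name": "servo_tool", "arguments": {
  "slide": [
    [0.018, 0, 0],
    [0.036, 0, 0],
    [0.054, 0, 0],
    [0.072, 0, 0],
    [0.09, 0, 0]
  ],
  "rotation": [
    [0, 0, 0],
    [0, 0, 0],
    [0, 0, 0],
    [0, 0, 0],
    [0, 0, 0]
  ],
  "jaw": [0.15, 0.15, 0.15, 0.15, 0.15]
}}

```text
t: 13.33
position: [490.4, 33.0, 4.6]
ee_rot: [-2.267, -2.174, -0.001]
force: [0.1, -0.3, 0.2]
finger_gap: 13.8
grasp_force: 0.1
```

Run:
```python
from h import *
to(495,121,4,87.5)
im=get_image('scene'); print(caps2(im)); save(im,'scene5.png')
```

```text
slide [0.0881 0.0009 0.0007] rot [-0.0002 -0.0007  0.0011] pos [490.4  33.    4.6] gap 13.830939437410649 t 13.3333
[]
```

View pics/scene5.png

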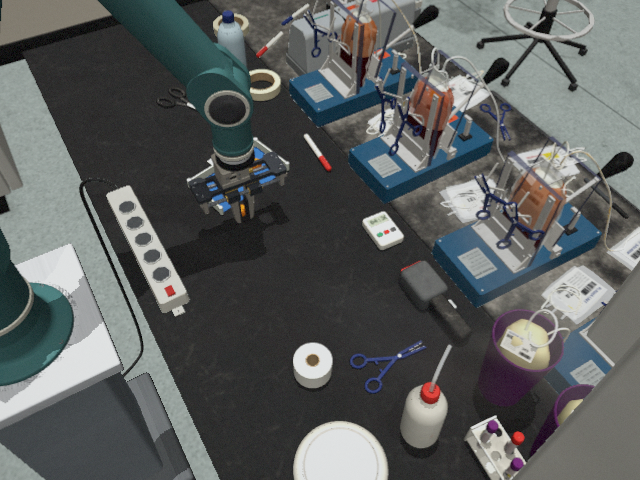

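The cap shows between the fingers at (243,210), just at the pan's front. Finishing the stroke.

>>> {"name": "servo_tool", "arguments": {
  "slide": [
    [0.018, 0, 0],
    [0.036, 0, 0],
    [0.054, 0.001, 0],
    [0.068, 0.001, 0],
    [0.08, 0.001, 0]
  ],
  "rotation": [
    [0, 0, 0],
    [0, 0, 0],
    [0, 0, 0],
    [0, 0, 0],
    [0, 0, 0]
  ],
  "jaw": [0.15, 0.15, 0.15, 0.15, 0.15]
}}

```text
t: 13.8
position: [494.9, 112.7, 4.6]
ee_rot: [-2.266, -2.174, -0.001]
force: [0.7, 0.4, 0.3]
finger_gap: 14.1
grasp_force: 0.1
```

>>> {"name": "servo_tool", "arguments": {
  "slide": [
    [0.006, 0, 0],
    [0.008, 0, 0],
    [-0.005, 0, 0],
    [-0.015, 0, -0.01],
    [-0.025, 0, -0.04]
  ],
  "rotation": [
    [0, 0, 0],
    [0, 0, 0],
    [0, 0, 0],
    [0, 0, 0],
    [0, 0, 0]
  ],
  "jaw": [0.15, 0.15, 0.15, 0.15, 0.15]
}}

```text
t: 14.22
position: [491.4, 82.3, 42.8]
ee_rot: [-2.27, -2.168, 0.01]
force: [-0.2, 0.2, 1.0]
finger_gap: 13.6
grasp_force: 0.0
```

>>> {"name": "servo_tool", "arguments": {
  "slide": [
    [-0.03, 0, -0.03],
    [-0.07, 0, -0.05],
    [-0.11, 0, -0.08],
    [-0.15, 0, -0.1],
    [-0.19, 0, -0.1]
  ],
  "rotation": [
    [0, 0, 0],
    [0, 0, 0],
    [0, 0, 0],
    [0, 0, 0],
    [0, 0, 0]
  ],
  "jaw": [0.15, 0.15, 0.15, 0.15, 0.15]
}}

```text
t: 14.63
position: [486.8, -95.9, 146.2]
ee_rot: [2.27, 2.169, 0.007]
force: [1.7, 1.0, -0.6]
finger_gap: 13.8
grasp_force: 0.0
```

>>> {"name": "servo_tool", "arguments": {
  "slide": [
    [-0.03, 0, 0],
    [-0.05, 0, 0],
    [-0.06, 0, 0],
    [-0.06, 0, 0],
    [-0.06, 0, 0]
  ],
  "rotation": [
    [0, 0, 0],
    [0, 0, 0],
    [0, 0, 0],
    [0, 0, 0],
    [0, 0, 0]
  ],
  "jaw": [0.15, 0.15, 0.15, 0.15, 0.15]
}}

```text
t: 15.05
position: [483.2, -152.7, 142.8]
ee_rot: [-2.27, -2.169, -0.001]
force: [0.7, 0.2, 0.5]
finger_gap: 13.7
grasp_force: 0.0
```

Run:
```python
from h import *
p=np.array([-.23,.973]);w=np.array([.973,.23])
for n in('top','scene'):
    im=get_image(n); c=caps2(im); save(im,n+'6.png')
    for a,x in c: d=np.array(x[:2])-[536,145]; print(n,a,x,'depth',(d@p).round(0),'w',(d@w).round(0))
print(read_state()['position'])
```

```text
top 159 [585.0, 164.0, 10.0] depth 7.0 w 52.0
top 156 [533.0, 153.0, 10.0] depth 8.0 w -1.0
top 161 [496.0, 139.0, 10.0] depth 3.0 w -40.0
scene 104 [534.0, 152.0, 10.0] depth 7.0 w -0.0
scene 111 [497.0, 138.0, 10.0] depth 2.0 w -40.0
[ 483.74650212 -150.97242645  142.52566314]
```

View pics/top6.png

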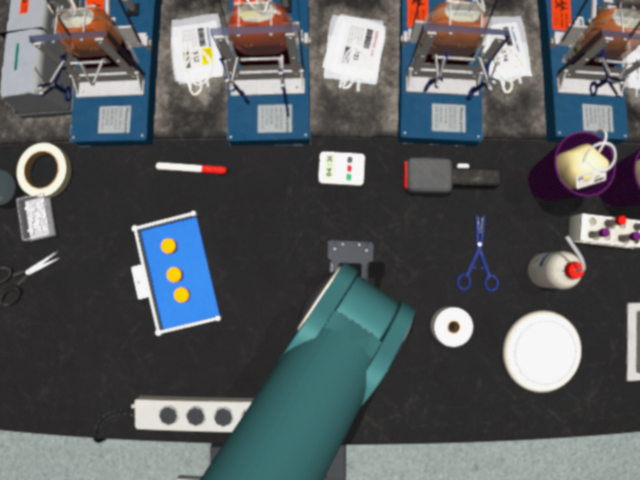

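All three caps lie flat in the pan at (168,246), (174,274) and (181,295), well past the front edge. The bystanders are unmoved and the robot is clear.

```bash
python3 -c "
from cell import close_job; print(close_job())"
```

```text
the job is handed in; nothing more can be done
None
```

I swept all three orange caps flat into the pan, well past its open front, left the other things where they were, and handed the job in at about 15 s of the 72 s allowed.

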